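Line up the clock wheels by size on the setting-out board

ROBOT

A 6-joint arm with a two-finger parallel gripper is mounted at the origin on the work surface. World frame = base frame: x ahead of the robot, y to its left, z up, the work surface at z = 0. Lengths are in m, angles in degrees, forces in N, time in s.
With the tool pointing down it reaches from about 0.25 to 0.725 m from the base axis. Payload 9.7 kg.
Tool frame: the origin (TCP) lies at the very end of the fingers, on their centre line; the grasp point (between the pads) lies 19 mm behind it; z points along the fingers, y is the direction in which the jaws open and shut (so a half turn about z gives the same grasp; the last joint's range is limited). The gripper opens to 85 mm and grips with 20 to 120 N. Pads are 22 mm wide; open, the fingers measure 114 mm over their backs; the gripper's body (76 mm by 85 mm) begins 54 mm behind the grasp point. The pads swing forward as they close: fully open they stand 13 mm farther back than shut.
Start: joints at [-72.536, 4.979, 10.078, 95.1, 0, 90], TCP at [0.165, -0.525, 0.231] pointing down, gripper open.
Joint ranges: [-179.16, 179.16], [-48.56, 103.87], [-65.8, 70.77], [-126.05, 130.52], [-82.76, 87.17], [-180, 180]. Speed limits (degrees/s): [127.2, 127.2, 147.25, 180, 180, 180].

INTERFACE

Orientations are given as [roll, pitch, yaw] about the fixed x, y, z axes, in that order (R = Rz(yaw) Ry(pitch) Rx(roll)).
In Python, from workcell import bot gives the robot as it stands. The module is installed in compiled form; this text tells all that it offers.
- The arm moves only by the tool step_arm, never from a script. Its arguments are lists of equal length, an entry for each row: "dr": the turn, a rotation vector about the tool's x, y, z in rad, a list of three; "xyz": the shift along the tool's x, y, z in units of 40 mm (1.0 is 40 mm), a list of three; "gripper": the opening, from 0 (shut) to 1 (fully open). In form: {"dr": [[wx, wy, wz], ...], "xyz": [[x, y, z], ...], "gripper": [gripper, ...]}. A call has exactly 8 rows; each row is the pose to reach, as a shift and turn from the pose commanded when the call began, along the tool's axes at that moment; what a row does not reach only later rows make up. A row lasts 1/10 s, in which the tool goes at most 50 mm and 8.59 degrees, less where a joint would pass 70% of its speed; a pose out of reach is approached as far as the arm can. A call with a gripper value outside its range is refused whole. The fingers move at their own pace and stop on an object; "squeeze" is the grip in N (left out, the last holds). Time passes only in rows, so rows that repeat a pose let the fingers close, or fill a call up. It gives the time, the measured TCP pose, the force and the opening at its end, in the units of the state.
- bot.get_obs(): the state, without advancing time (a new reading comes with each control period).
- bot.camera(name): name is "side" or "top" or "wrist"; returns a dict with "image" (400x640x3 uint8, red, green, blue), "camera_matrix" (3x3 intrinsics, pixels), "k1" (the pictures are not rectified: a ray, as slopes to the right and down, at radius r is drawn at 1 + k1 r^2 times it, then the intrinsics apply), "R" (3x3) and "t" (3): a world point X has camera coordinates R X + t. Camera axes: x right, y down, z forward; pixel columns grow to the right and rows downward; lengths in m; the calibration is good to about 2 mm. A picture is of the moment at which its call begins. There is no depth.
- bot.job_done(): hands the job in, once; it reports no verdict.
Trained networks look in a picture, given as the dict that the camera call returned (one of the last four; its "shot" number tells which), for a name from the list of things; names that differ only in an ending like _2 or _b are one class to them, and where a whole thing is asked for, a point or a joint stands for the part that bears it (a point fixed in the world has none). Each returns a list of dicts, best first, with "p" (0 to 1); they miss things now and then, are a little off and sometimes report something else, mostly with a low value. They report only what shows in the picture. A call takes as long as a camera call. They do not tell look-alikes from the thing itself.
- bot.regions_of(picture, thing): "region" (400x640 bool, what is visible of it) and "box" ([centre column, centre row, width, height] in pixels, round what is visible of it).
The state is a dict: "time": time; "q": joint angles; "qd": joint speeds; "joint_efforts": joint torques, N m; "ee_pos": TCP position; "tcp_rot": TCP orientation; "wrist_force": force on the tool from outside, world axes, zero at the start; "torque": the same for the moment, N m; "opening": finger opening in m.
Only numpy, scipy, OpenCV 4.12 (cv2) and the standard library are available. Lean on these libraries where they do the work, as an engineer would, in place of code of your own. Each camera call takes 0.05 s, during which the arm holds its last target.

TASK

Line up the four loose brass gear wheels in order of size on the setting-out board, so that they can go to the press in turn: one wheel centred on each round pad, lying flat with its hub up, the largest on the pad next to the square steel anvil block and each next one smaller, down to the smallest beside the white oil pot. Leave them all lying still and let go.

Things in the scene. Friction and masses are not known exactly. Their poses are not given: they have to be found in the camera images.
- wheel_a: the largest of four brass gear wheels, loose, 64 mm over the teeth, disc 4 mm thick, lying flat with its brass hub upward. The hub is a round post 14 mm in diameter on the wheel's axis, from 4 to 32 mm above the underside (a 4 mm dark pivot of 4 mm diameter on top of it); grip the hub from above. Origin: centre of the underside, z up along the hub. 25 to 120 g.
- wheel_b: the second largest of four brass gear wheels, loose, 54 mm over the teeth, disc 4 mm thick, lying flat with its brass hub upward. The hub is a round post 14 mm in diameter on the wheel's axis, from 4 to 32 mm above the underside (a 4 mm dark pivot of 4 mm diameter on top of it); grip the hub from above. Origin: centre of the underside, z up along the hub. 25 to 120 g.
- wheel_c: the third largest of four brass gear wheels, loose, 44 mm over the teeth, disc 4 mm thick, lying flat with its brass hub upward. The hub is a round post 14 mm in diameter on the wheel's axis, from 4 to 32 mm above the underside (a 4 mm dark pivot of 4 mm diameter on top of it); grip the hub from above. Origin: centre of the underside, z up along the hub. 25 to 120 g.
- wheel_d: the smallest of four brass gear wheels, loose, 34 mm over the teeth, disc 4 mm thick, lying flat with its brass hub upward. The hub is a round post 14 mm in diameter on the wheel's axis, from 4 to 32 mm above the underside (a 4 mm dark pivot of 4 mm diameter on top of it); grip the hub from above. Origin: centre of the underside, z up along the hub. 25 to 120 g.
- pad_p: one of four equal round dark-wood pads, 68 mm in diameter and 3 mm thick, in a straight row 76 mm apart centre to centre on a pale wooden board that is 84 mm wide, 430 mm long and 10 mm high (all fixed, level). Its letter says nothing about its place in the row. Origin: centre of its underside, 10 mm above the bench, so a wheel's underside rests 3 mm above it; x is across the row, y along the row.
- pad_q: one of four equal round dark-wood pads, 68 mm in diameter and 3 mm thick, in a straight row 76 mm apart centre to centre on a pale wooden board that is 84 mm wide, 430 mm long and 10 mm high (all fixed, level). Its letter says nothing about its place in the row. Origin: centre of its underside, 10 mm above the bench, so a wheel's underside rests 3 mm above it; x is across the row, y along the row.
- pad_r: one of four equal round dark-wood pads, 68 mm in diameter and 3 mm thick, in a straight row 76 mm apart centre to centre on a pale wooden board that is 84 mm wide, 430 mm long and 10 mm high (all fixed, level). Its letter says nothing about its place in the row. Origin: centre of its underside, 10 mm above the bench, so a wheel's underside rests 3 mm above it; x is across the row, y along the row.
- pad_s: one of four equal round dark-wood pads, 68 mm in diameter and 3 mm thick, in a straight row 76 mm apart centre to centre on a pale wooden board that is 84 mm wide, 430 mm long and 10 mm high (all fixed, level). Its letter says nothing about its place in the row. Origin: centre of its underside, 10 mm above the bench, so a wheel's underside rests 3 mm above it; x is across the row, y along the row.
- anvil: square steel anvil block, 40 x 40 x 30 mm, fixed on the board at one end of the row, in line with the pads, its centre 76 mm from that of the nearest pad; at the other end, equally far, stands a round white oil pot, 38 mm wide and 34 mm high. Origin: centre of its underside, on the board, 10 mm above the bench.
Mind the look-alikes: they are no part of the job. What is shaped like the wheel_c but pink is not meant.

How it is judged (in metres and radians):
At the end, for the whole second after the job is handed in: Each wheel lies flat on its own pad, hub up (within 0.12 rad), its centre within 12 mm of the pad's centre, at rest and released; counted from the anvil block the order is largest, second, third, smallest ((horizontal distance between wheel_a and pad_p below 0.012 m or horizontal distance between wheel_a and pad_q below 0.012 m or horizontal distance between wheel_a and pad_r below 0.012 m or horizontal distance between wheel_a and pad_s below 0.012 m) and horizontal distance between wheel_a and anvil between 0.056 and 0.096 m and height (world z) of wheel_a between 0.009 and 0.018 m and angle between each of wheel_a, wheel_b, wheel_c, wheel_d's own z axis and vertical below 0.12 rad and linear speed of each of wheel_a, wheel_b, wheel_c, wheel_d below 0.02 m/s and contact force between the fingers and wheel_a below 0.05 N and (horizontal distance between wheel_b and pad_p below 0.012 m or horizontal distance between wheel_b and pad_q below 0.012 m or horizontal distance between wheel_b and pad_r below 0.012 m or horizontal distance between wheel_b and pad_s below 0.012 m) and horizontal distance between wheel_b and anvil between 0.132 and 0.172 m and height (world z) of wheel_b between 0.009 and 0.018 m and contact force between the fingers and wheel_b below 0.05 N and (horizontal distance between wheel_c and pad_p below 0.012 m or horizontal distance between wheel_c and pad_q below 0.012 m or horizontal distance between wheel_c and pad_r below 0.012 m or horizontal distance between wheel_c and pad_s below 0.012 m) and horizontal distance between wheel_c and anvil between 0.208 and 0.248 m and height (world z) of wheel_c between 0.009 and 0.018 m and contact force between the fingers and wheel_c below 0.05 N and (horizontal distance between wheel_d and pad_p below 0.012 m or horizontal distance between wheel_d and pad_q below 0.012 m or horizontal distance between wheel_d and pad_r below 0.012 m or horizontal distance between wheel_d and pad_s below 0.012 m) and horizontal distance between wheel_d and anvil between 0.284 and 0.324 m and height (world z) of wheel_d between 0.009 and 0.018 m and contact force between the fingers and wheel_d below 0.05 N); the robot touches nothing.
It also fails if it takes over 80 s, if anything falls off the work surface, if the arm or the gripper's body presses on something with over 40 N, if the wrist force passes 120 N, or if a joint passes its speed limit or range.

## Working session

There is one attempt and no reset: what is moved stays moved. The work goes in short steps, Python scripts to look and compute and a tool call to move; the robot and the scene stay as the last step left them, time stands still between calls to the robot, and variables do not carry over. Pictures are saved under pics/ and viewed, and the job is handed in when it is done.

Besides the shell and the picture viewer there is one more tool, called after "Emit:" as a command line: name --argument value ..., lists and objects as JSON in quotes. step_arm: Moves the arm, as the interface text tells. Its arguments: {"type":"object","properties":{"dr":{"type":"array"},"xyz":{"type":"array"},"gripper":{"type":"array"},"squeeze":{"type":"number"}},"required":["dr","xyz","gripper"]}

```bash
mkdir -p pics; ls; cat > h.py <<'E'
import numpy as np, cv2, pickle
from workcell import bot
def pix2plane(c,u,v,z):
    K=np.array(c["camera_matrix"]);R=np.array(c["R"]);t=np.array(c["t"]);k=c["k1"]
    d=cv2.undistortPoints(np.array([[[u,v]]],float),K,np.array([k,0,0,0,0.]))[0,0]
    C=-R.T@t; r=R.T@np.array([d[0],d[1],1]); s=(z-C[2])/r[2]
    return C+s*r
def proj(c,X):
    K=np.array(c["camera_matrix"]);R=np.array(c["R"]);t=np.array(c["t"])
    p,_=cv2.projectPoints(np.array([X],float),cv2.Rodrigues(R)[0],t,K,np.array([c["k1"],0,0,0,0.]))
    return p[0,0]
def save(c,n): cv2.imwrite("pics/"+n,cv2.cvtColor(np.array(c["image"]),cv2.COLOR_RGB2BGR))
E
python3 - <<'E'
from h import *
print(bot.get_obs())
for n in ["top","side"]:
    c=bot.camera(n); save(c,n+"0.png")
    print(n,c["k1"],c["camera_matrix"],-np.array(c["R"]).T@c["t"])
    for th in ["wheel_a","pad_p","anvil"]:
        for r in bot.regions_of(c,th):
            b=r["box"]; print(th,round(r["p"],2),np.round(b,1),np.round(pix2plane(c,b[0],b[1],0.013),3))
E
```

```text
pics
{'time': 0.0, 'q': array([-7.25382294e+01,  5.00876355e+00,  1.00340890e+01,  9.50993998e+01,
        4.17694568e-04,  9.00012452e+01]), 'qd': array([-0.03119502, -0.01196994,  0.09002096, -0.02825641, -0.02474221,
        0.01679684]), 'joint_efforts': array([ 4.59454077e-04, -5.20388496e+01,  4.64799213e+01,  1.63811079e-02,
       -1.35124492e-05, -8.96451553e-07]), 'ee_pos': array([ 0.16497013, -0.52443136,  0.23060222]), 'tcp_rot': array([-1.79925926e+02, -4.16084379e-04,  1.74605249e+01]), 'wrist_force': array([-0.35921417,  0.47817894, -0.4664786 ]), 'torque': array([ 0.02382564, -0.03374425,  0.03689481]), 'opening': 0.08521331206612173}
top 0.01642033473224642 [[474.10156809   0.         320.71277697]
 [  0.         474.10156809 202.89546278]
 [  0.           0.           1.        ]] [0.36578935 0.0341246  1.00164822]
wheel_a 0.79 [212.9 286.   22.7  25.8] [0.379 0.282 0.013]
wheel_a 0.73 [384.  239.1  22.4  21.6] [ 0.475 -0.072  0.013]
wheel_a 0.73 [210.5 242.8  17.4  22.2] [0.468 0.291 0.013]
wheel_a 0.6 [171.7 257.4  23.2  18.4] [0.438 0.371 0.013]
wheel_a 0.58 [490
[... 651 characters left out ...]
0.75 [376.4 301.3  19.5  22.2] [0.376 0.297 0.013]
wheel_a 0.71 [345.9 239.2  25.5  21.6] [0.443 0.115 0.013]
wheel_a 0.62 [337.4 300.1  18.3  20. ] [0.466 0.295 0.013]
wheel_a 0.51 [348.  337.4  14.6  16.1] [0.443 0.389 0.013]
wheel_a 0.45 [277.1 204.1  28.5  22.4] [ 0.626 -0.005  0.013]
wheel_a 0.43 [332.6 188.4  20.9  11.6] [ 0.477 -0.066  0.013]
wheel_a 0.39 [335.9 135.6  13.1   9. ] [ 0.466 -0.294  0.013]
pad_p 0.89 [272.8 250.1  25.7  26.3] [0.625 0.152 0.013]
pad_p 0.86 [276.3 225.2  26.8  19.8] [0.623 0.07  0.013]
pad_p 0.79 [278.4 183.2  23.4  19.2] [ 0.628 -0.085  0.013]
pad_p 0.7 [276.5 206.9  23.6  18. ] [0.627 0.005 0.013]
anvil 0.63 [265.4 269.6  20.7  20.7] [0.639 0.211 0.013]
```

View pics/top0.png

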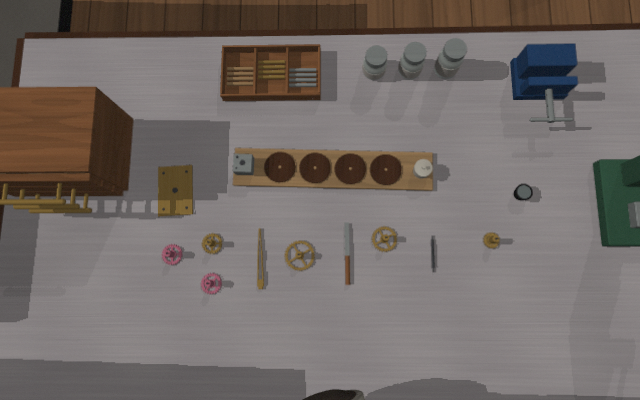

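View pics/side0.png

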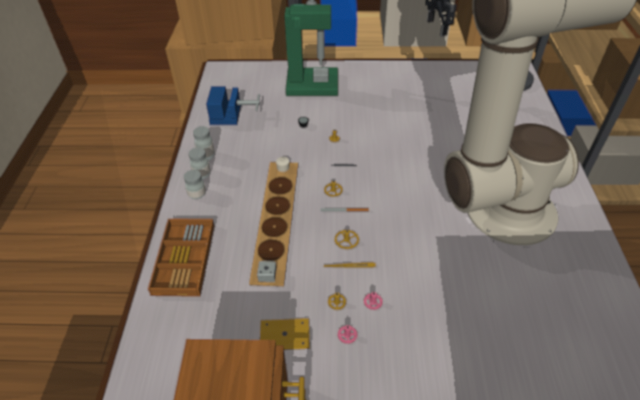

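```bash
python3 - <<'E'
from h import *
top=cv2.imread("pics/top0.png"); side=cv2.imread("pics/side0.png")
def tile(im,pts,h=16,s=6):
    return np.hstack([cv2.resize(im[y-h:y+h,x-h:x+h],None,fx=s,fy=s,interpolation=cv2.INTER_CUBIC) for x,y in pts])
a=tile(top,[(300,256),(385,239),(212,243),(491,240)])
b=tile(side,[(346,238),(333,188),(337,300),(335,135)])
cv2.imwrite("pics/z1.png",np.vstack([a,b]))
a=cv2.resize(top[140:200,225:445],None,fx=3.6,fy=3.6,interpolation=cv2.INTER_CUBIC)
cv2.imwrite("pics/z2.png",a)
E
```

```text
(no output)
```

View pics/z1.png

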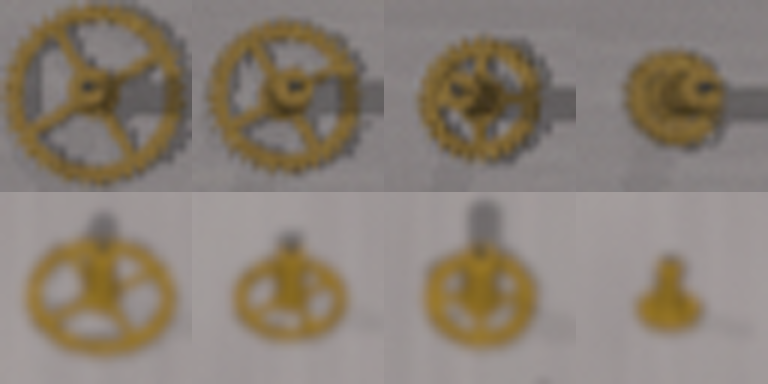

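View pics/z2.png

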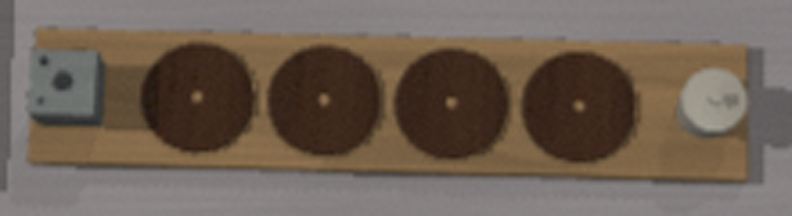

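```bash
python3 - <<'E'
from h import *
c=bot.camera("top");s=bot.camera("side")
org=[(300,256),(385,239),(212,243),(491,240)]
disc=[(95,94.5),(93,96),(97,100),(98.5,98)]
piv=[(88,85),(105,85),(73,88),(132,87)]
sd=[(346,238,101,297),(333,188,290-192,297),(337,300,481-384,298),(335,135,670-576,310)]
for o,d,p,q in zip(org,disc,piv,sd):
    f=lambda e:((e[0]+.5)/6-.5+o[0]-16,(e[1]+.5)/6-.5+o[1]-16)
    g=((q[2]+.5)/6-.5+q[0]-16,(q[3]+.5)/6-.5+q[1]-16)
    print(np.round(pix2plane(c,*f(d),.003),4),np.round(pix2plane(c,*f(p),.036),4),np.round(pix2plane(s,*g,.003),4))
P=[]
for e in [(197,97),(324,100),(451,102),(579,106)]:
    u=((e[0]+.5)/3.6-.5+225,(e[1]+.5)/3.6-.5+140)
    P.append(pix2plane(c,*u,.013)); print(np.round(P[-1],4))
P=np.array(P)[:,:2]; m=P.mean(0); d=np.linalg.svd(P-m)[2][0]; d*=np.sign(-d[1]); 
print(m,d,np.diff(P@d),[list(np.round(m+d*.076*k,4)) for k in(-2.5,-1.5,-.5,.5,1.5,2.5)])
w=bot.camera("wrist");save(w,"wr0.png")
E
```

```text
[0.4422 0.1046 0.003 ] [0.4429 0.1047 0.036 ] [0.443  0.2064 0.003 ]
[ 0.4769 -0.0737  0.003 ] [ 0.477  -0.0743  0.036 ] [0.4757 0.0458 0.003 ]
[0.4683 0.291  0.003 ] [0.4691 0.2909 0.036 ] [0.4673 0.3742 0.003 ]
[ 0.4735 -0.2961  0.003 ] [ 0.4736 -0.2965  0.036 ] [ 0.4717 -0.1496  0.003 ]
[0.6325 0.1487 0.013 ]
[0.6301 0.0726 0.013 ]
[ 0.6283 -0.0033  0.013 ]
[ 0.6253 -0.0794  0.013 ]
[0.62904365 0.03465684] [-0.03106076 -0.9995175 ] [0.07623426 0.07587816 0.07611099] [[np.float64(0.6349), np.float64(0.2246)], [np.float64(0.6326), np.float64(0.1486)], [np.float64(0.6302), np.float64(0.0726)], [np.float64(0.6279), np.float64(-0.0033)], [np.float64(0.6255), np.float64(-0.0793)], [np.float64(0.6231), np.float64(-0.1553)]]
```

View pics/wr0.png

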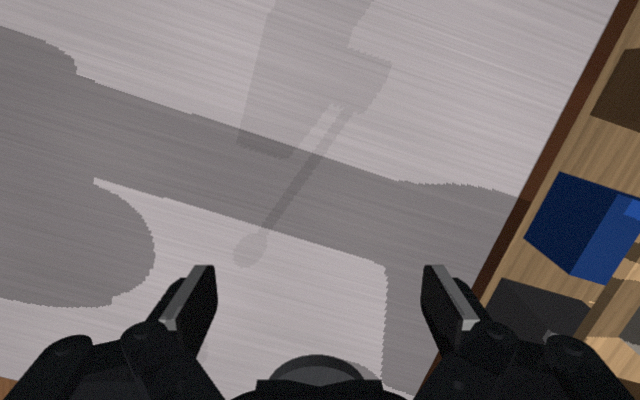

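Emit:
step_arm --dr '[[0,0,-0.15],[0,0,-0.3],[0,0,-0.45],[0,0,-0.6],[0,0,-0.75],[0,0,-0.9],[0,0,-1.05],[0,0,-1.2]]' --xyz '[[1.1,-0.38,0.3],[2.2,-0.76,0.6],[3.3,-1.14,0.9],[4.4,-1.52,1.2],[5.5,-1.9,1.5],[6.6,-2.28,1.8],[7.7,-2.65,2.1],[8.8,-3.03,2.5]]' --gripper '[0.5,0.5,0.5,0.5,0.5,0.5,0.5,0.5]' --squeeze 30

```text
time: 1.35
ee_pos: [0.4661, -0.3022, 0.1315]
tcp_rot: [179.9, 0.0, 86.6]
wrist_force: [1.1, -0.3, -0.2]
opening: 0.0426
```

Emit:
step_arm --dr '[[0,0,-0.066],[0,0,-0.066],[0,0,-0.066],[0,0,-0.066],[0,0,-0.066],[0,0,-0.066],[0,0,-0.066],[0,0,-0.066]]' --xyz '[[0.19,0.21,0],[0.19,0.21,0],[0.19,0.21,0],[0.19,0.21,0],[0.19,0.21,0],[0.19,0.21,0],[0.19,0.21,0],[0.19,0.21,0]]' --gripper '[0.5,0.5,0.5,0.5,0.5,0.5,0.5,0.5]'

```text
time: 2.15
ee_pos: [0.4732, -0.2966, 0.1314]
tcp_rot: [180.0, 0.0, 90.0]
wrist_force: [-0.6, -0.1, 0.1]
opening: 0.043
```

```bash
python3 - <<'E'
from h import *
o=bot.get_obs();print(o["ee_pos"],o["tcp_rot"])
w=bot.camera("wrist");save(w,"wr1.png")
print(proj(w,[.4735,-.2963,.036]),proj(w,[.4735,-.2963,0.004]),proj(w,o["ee_pos"]))
E
```

```text
[ 0.47316498 -0.29662893  0.13140202] [1.79990151e+02 5.15312594e-03 8.99604251e+01]
[317.88773396 199.02852171] [317.97351537 185.752207  ] [316.68746192 269.27578525]
```

View pics/wr1.png

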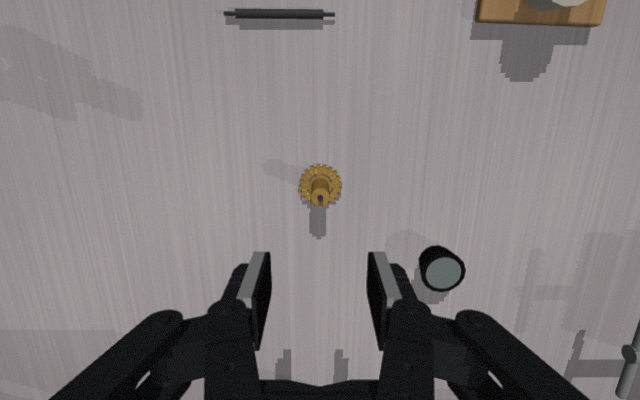

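Emit:
step_arm --dr '[[0,0,0],[0,0,0],[0,0,0],[0,0,0],[0,0,0],[0,0,0],[0,0,0],[0,0,0]]' --xyz '[[0,0,1],[0,0,2],[0,0,2.7],[0,0,3.06],[0,0,3.06],[0,0,3.06],[0,0,3.06],[0,0,3.06]]' --gripper '[0.5,0.5,0.5,0.5,0.5,0.0,0.0,0.0]'

```text
time: 3.0
ee_pos: [0.4744, -0.2971, 0.0109]
tcp_rot: [179.8, 0.1, 90.0]
wrist_force: [-0.3, 0.4, 5.7]
opening: 0.0125
```

Emit:
step_arm --dr '[[0,0,0],[0,0,0],[0,0,0],[0,0,0],[0,0,0],[0,0,0],[0,0,0],[0,0,0]]' --xyz '[[0,0,0],[0,0,0],[0,0,0],[0,0,-0.5],[0,0,-1],[0,0,-2],[0,0,-2.5],[0,0,-2.5]]' --gripper '[0,0,0,0,0,0,0,0]'

```text
time: 3.8
ee_pos: [0.4749, -0.2974, 0.1132]
tcp_rot: [179.7, 0.2, 90.0]
wrist_force: [1.3, -0.1, -0.8]
opening: 0.0129
```

```bash
python3 - <<'E'
from h import *
o=bot.get_obs();print(o["ee_pos"],o["tcp_rot"])
w=bot.camera("wrist");save(w,"wr2.png")
E
```

```text
[ 0.47493075 -0.29738528  0.11321654] [179.68457428   0.1972045   89.99611458]
```

View pics/wr2.png

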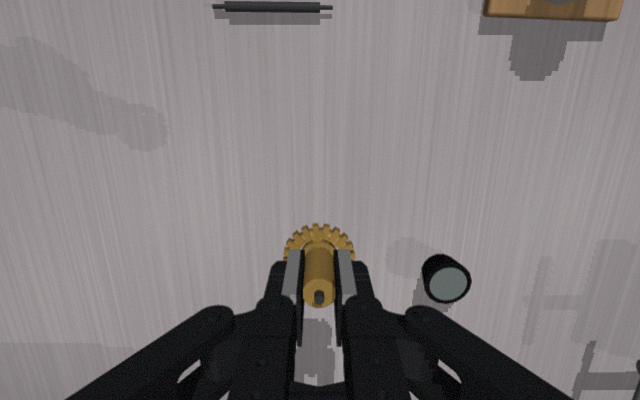

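Emit:
step_arm --dr '[[0,0,0],[0,0,0],[0,0,0],[0,0,0],[0,0,0],[0,0,0],[0,0,0],[0,0,0]]' --xyz '[[0.8,0.56,0],[1.7,1.2,0],[2.6,1.8,0],[3.5,2.45,0],[4.4,3.1,0],[5.1,3.6,0],[5.43,3.8,0],[5.43,3.8,0]]' --gripper '[0,0,0,0,0,0,0,0]'

```text
time: 4.65
ee_pos: [0.6255, -0.0775, 0.1074]
tcp_rot: [-179.9, -0.0, 90.1]
wrist_force: [-0.6, 0.2, -0.4]
opening: 0.0127
```

Emit:
step_arm --dr '[[0,0,0],[0,0,0],[0,0,0],[0,0,0],[0,0,0],[0,0,0],[0,0,0],[0,0,0]]' --xyz '[[0,0,0],[0,0,0],[0,0,0],[0,0,0.5],[0,0,0.5],[0,0,0.5],[0,0,0.5],[0,0,0.5]]' --gripper '[0,0,0,0,0,0,0,0]'

```text
time: 5.45
ee_pos: [0.6256, -0.0793, 0.0898]
tcp_rot: [179.9, 0.0, 90.0]
wrist_force: [-1.0, 0.2, -0.3]
opening: 0.0128
```

```bash
python3 - <<'E'
from h import *
o=bot.get_obs();print(o["ee_pos"],o["tcp_rot"],o["qd"],o["wrist_force"])
w=bot.camera("wrist");save(w,"wr3.png")
for z in(.013,):print(proj(w,[.6255,-.0793,z]))
E
```

```text
[ 0.62564376 -0.07934907  0.08978197] [1.79936962e+02 1.00767417e-02 8.99896458e+01] [ 0.10394353  0.121495   -0.09364378 -0.14442905  0.11345612  0.00686537] [-0.995372    0.20913377 -0.31806801]
[316.94683243 208.72203429]
```

View pics/wr3.png

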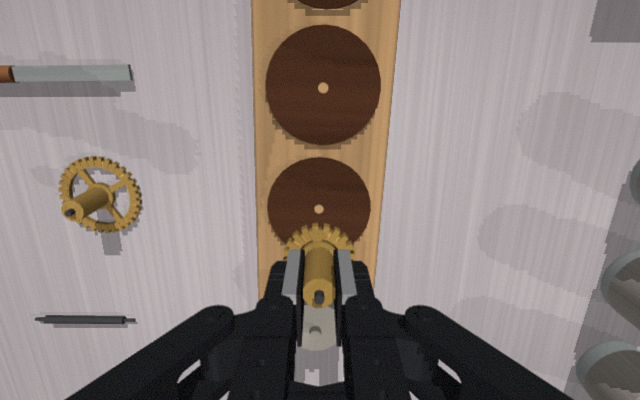

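Emit:
step_arm --dr '[[0,0,0],[0,0,0],[0,0,0],[0,0,0],[0,0,0],[0,0,0],[0,0,0],[0,0,0]]' --xyz '[[0,0,0.7],[0,0,1.2],[0,0,1.5],[0,0,1.6],[0,0,1.6],[0,0,1.6],[0,0,1.6],[0,0,1.6]]' --gripper '[0,0,0,0,0,0,0.4,0.4]'

```text
time: 6.3
ee_pos: [0.6258, -0.0792, 0.0256]
tcp_rot: [179.9, 0.0, 90.0]
wrist_force: [-0.1, -0.1, 0.5]
opening: 0.0341
```

Emit:
step_arm --dr '[[0,0,0],[0,0,0],[0,0,0],[0,0,0],[0,0,0],[0,0,0],[0,0,0],[0,0,0]]' --xyz '[[0,0,0],[0,0,0],[0,0,0],[0,0,-0.4],[0,0,-1.2],[0,0,-2],[0,0,-2.6],[0,0,-2.6]]' --gripper '[0.5,0.5,0.5,0.5,0.5,0.5,0.5,0.5]'

```text
time: 7.1
ee_pos: [0.6271, -0.0794, 0.1346]
tcp_rot: [179.6, 0.1, 90.0]
wrist_force: [-0.0, -0.2, 0.8]
opening: 0.0429
```

```bash
python3 - <<'E'
from h import *
o=bot.get_obs();print(o["ee_pos"],o["tcp_rot"],o["wrist_force"])
w=bot.camera("wrist");save(w,"wr4.png")
print(proj(w,[.6255,-.0793,.013]),proj(w,[.6255,-.0793,.049]))
E
```

```text
[ 0.62709903 -0.07940789  0.13459098] [1.79591210e+02 5.13851807e-02 8.99986466e+01] [-0.01210757 -0.22706703  0.79290719]
[314.3445784  188.12823357] [314.10154847 204.01960884]
```

View pics/wr4.png

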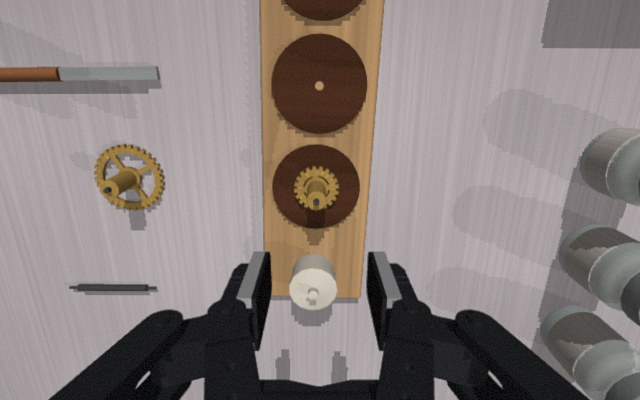

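Emit:
step_arm --dr '[[0,0,0],[0,0,0],[0,0,0],[0,0,0],[0,0,0],[0,0,0],[0,0,0],[0,0,0]]' --xyz '[[0.03,-0.8,0],[0.06,-1.8,0],[0.1,-2.8,0],[0.13,-3.5,0],[0.13,-3.715,0],[0.13,-3.715,0],[0.13,-3.715,0],[0.13,-3.715,0]]' --gripper '[0.5,0.5,0.5,0.5,0.5,0.5,0.5,0.5]'

```text
time: 7.95
ee_pos: [0.4776, -0.074, 0.1286]
tcp_rot: [-180.0, -0.0, 90.0]
wrist_force: [-0.6, -0.2, -0.1]
opening: 0.0428
```

```bash
python3 - <<'E'
from h import *
o=bot.get_obs();print(o["ee_pos"],o["tcp_rot"],o["wrist_force"])
w=bot.camera("wrist");save(w,"wr5.png")
print(proj(w,[.4769,-.074,.036]))
E
```

```text
[ 0.47760582 -0.0740019   0.1286149 ] [-1.79990267e+02 -2.68614360e-03  9.00057082e+01] [-0.64625136 -0.18360939 -0.07302329]
[316.4477175  200.79556319]
```

View pics/wr5.png

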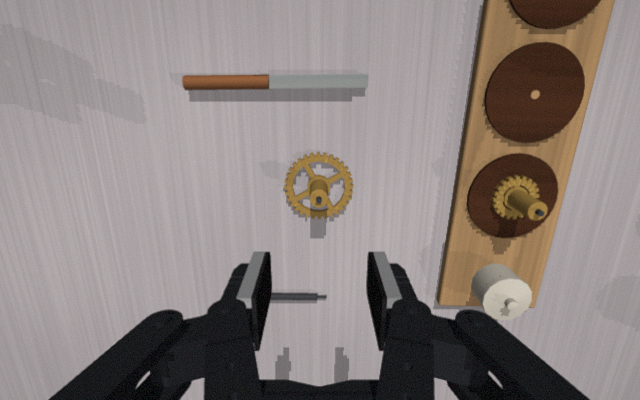

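Emit:
step_arm --dr '[[0,0,0],[0,0,0],[0,0,0],[0,0,0],[0,0,0],[0,0,0],[0,0,0],[0,0,0]]' --xyz '[[0,0,1],[0,0,2],[0,0,2.6],[0,0,2.93],[0,0,2.93],[0,0,2.93],[0,0,2.93],[0,0,2.93]]' --gripper '[0.5,0.5,0.5,0.5,0.5,0.0,0.0,0.0]'

```text
time: 8.8
ee_pos: [0.478, -0.0741, 0.0134]
tcp_rot: [179.8, 0.0, 90.0]
wrist_force: [0.4, -0.3, 4.2]
opening: 0.0129
```

Emit:
step_arm --dr '[[0,0,0],[0,0,0],[0,0,0],[0,0,0],[0,0,0],[0,0,0],[0,0,0],[0,0,0]]' --xyz '[[0,0,0],[0,0,0],[0,0,-0.4],[0,0,-1],[0,0,-2],[0,0,-2.5],[0,0,-2.5],[0,0,-2.5]]' --gripper '[0,0,0,0,0,0,0,0]'

```text
time: 9.6
ee_pos: [0.4769, -0.074, 0.1117]
tcp_rot: [180.0, 0.0, 90.0]
wrist_force: [0.5, -0.0, -0.7]
opening: 0.0129
```

```bash
python3 - <<'E'
from h import *
o=bot.get_obs();print(o["ee_pos"],o["tcp_rot"],o["wrist_force"])
w=bot.camera("wrist");save(w,"wr6.png")
E
```

```text
[ 0.47689997 -0.073978    0.11174516] [1.79956258e+02 4.42915945e-03 9.00011776e+01] [ 0.48186747 -0.04621464 -0.70366767]
```

View pics/wr6.png

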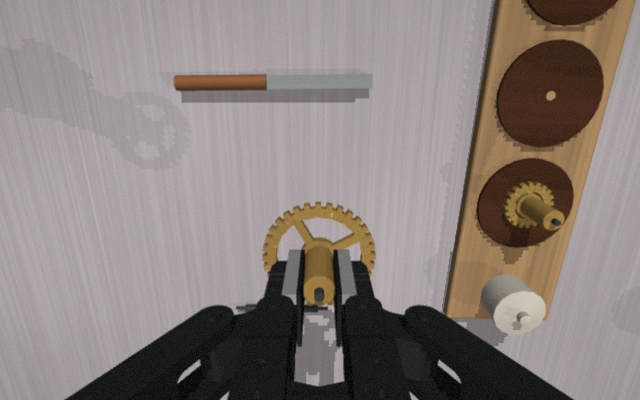

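Emit:
step_arm --dr '[[0,0,0],[0,0,0],[0,0,0],[0,0,0],[0,0,0],[0,0,0],[0,0,0],[0,0,0]]' --xyz '[[0.6,0.6,0],[1.3,1.4,0],[2.1,2.2,0],[2.9,3.0,0],[3.5,3.65,0],[3.67,3.83,0],[3.67,3.83,0],[3.67,3.83,0]]' --gripper '[0,0,0,0,0,0,0,0]'

```text
time: 10.45
ee_pos: [0.6289, 0.0722, 0.1106]
tcp_rot: [-179.9, 0.0, 90.0]
wrist_force: [0.2, -0.4, -0.2]
opening: 0.0127
```

Emit:
step_arm --dr '[[0,0,0],[0,0,0],[0,0,0],[0,0,0],[0,0,0],[0,0,0],[0,0,0],[0,0,0]]' --xyz '[[0,0,0.3],[0,0,1],[0,0,1.7],[0,0,2.05],[0,0,2.15],[0,0,2.15],[0,0,2.15],[0,0,2.15]]' --gripper '[0,0,0,0,0,0,0,0]'

```text
time: 11.25
ee_pos: [0.6301, 0.0726, 0.026]
tcp_rot: [180.0, -0.0, 90.0]
wrist_force: [-1.2, -0.8, -0.3]
opening: 0.0127
```

Emit:
step_arm --dr '[[0,0,0],[0,0,0],[0,0,0],[0,0,0],[0,0,0],[0,0,0],[0,0,0],[0,0,0]]' --xyz '[[0,0,0],[0,0,0],[0,0,0],[0,0,-0.4],[0,0,-1.2],[0,0,-2],[0,0,-2.6],[0,0,-2.6]]' --gripper '[0.4,0.5,0.5,0.5,0.5,0.5,0.5,0.5]'

```text
time: 12.05
ee_pos: [0.6317, 0.0731, 0.1354]
tcp_rot: [179.6, -0.0, 90.0]
wrist_force: [0.7, 0.2, -0.1]
opening: 0.0421
```

```bash
python3 - <<'E'
from h import *
o=bot.get_obs();print(o["ee_pos"],o["tcp_rot"],o["wrist_force"])
w=bot.camera("wrist");save(w,"wr7.png")
print(proj(w,[.6302,.0726,.013]),proj(w,[.6302,.0726,.049]))
E
```

```text
[0.63172494 0.07306779 0.13539565] [ 1.79589676e+02 -4.78504889e-02  9.00033394e+01] [ 0.69089387  0.1666766  -0.10878145]
[314.44411346 188.7608772 ] [314.21909747 204.58734742]
```

View pics/wr7.png

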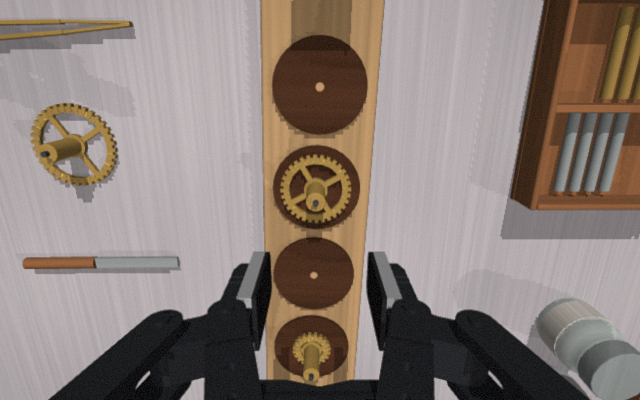

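Emit:
step_arm --dr '[[0,0,0],[0,0,0],[0,0,0],[0,0,0],[0,0,0],[0,0,0],[0,0,0],[0,0,0]]' --xyz '[[0.15,-0.8,0],[0.3,-1.8,0],[0.5,-2.8,0],[0.65,-3.8,0],[0.8,-4.5,0],[0.8,-4.69,0],[0.8,-4.69,0],[0.8,-4.69,0]]' --gripper '[0.5,0.5,0.5,0.5,0.5,0.5,0.5,0.5]'

```text
time: 12.9
ee_pos: [0.4431, 0.1048, 0.1297]
tcp_rot: [180.0, -0.0, 90.0]
wrist_force: [0.5, -0.1, -0.0]
opening: 0.0425
```

```bash
python3 - <<'E'
from h import *
o=bot.get_obs();print(o["ee_pos"],o["tcp_rot"],o["wrist_force"])
w=bot.camera("wrist");save(w,"wr8.png")
print(proj(w,[.4425,.1046,.036]))
E
```

```text
[0.44305625 0.10478423 0.12966296] [ 1.79973660e+02 -4.43205307e-05  8.99996922e+01] [ 0.45375219 -0.14226717 -0.02490575]
[316.53842702 200.51571797]
```

View pics/wr8.png

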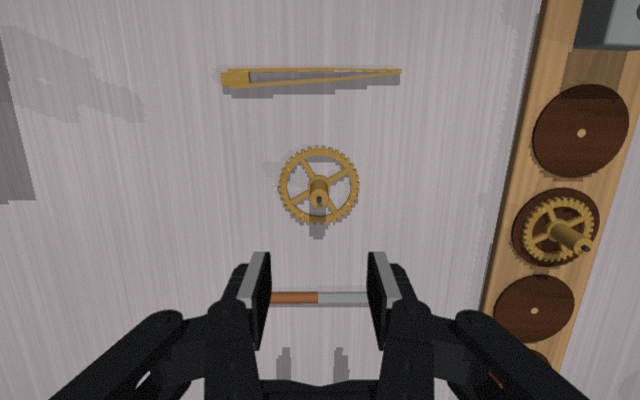

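Emit:
step_arm --dr '[[0,0,0],[0,0,0],[0,0,0],[0,0,0],[0,0,0],[0,0,0],[0,0,0],[0,0,0]]' --xyz '[[0,0,1],[0,0,2],[0,0,2.6],[0,0,2.95],[0,0,2.95],[0,0,2.95],[0,0,2.95],[0,0,2.95]]' --gripper '[0.5,0.5,0.5,0.5,0.5,0.0,0.0,0.0]'

```text
time: 13.75
ee_pos: [0.4435, 0.1051, 0.0133]
tcp_rot: [179.8, -0.0, 90.0]
wrist_force: [-0.2, -0.5, 4.0]
opening: 0.0127
```

Emit:
step_arm --dr '[[0,0,0],[0,0,0],[0,0,0],[0,0,0],[0,0,0],[0,0,0],[0,0,0],[0,0,0]]' --xyz '[[0,0,0],[0,0,0],[0,0,-0.4],[0,0,-1],[0,0,-2],[0,0,-2.5],[0,0,-2.5],[0,0,-2.5]]' --gripper '[0,0,0,0,0,0,0,0]'

```text
time: 14.55
ee_pos: [0.4425, 0.1049, 0.1117]
tcp_rot: [180.0, -0.0, 90.0]
wrist_force: [0.6, -0.0, -0.7]
opening: 0.0126
```

Emit:
step_arm --dr '[[0,0,0],[0,0,0],[0,0,0],[0,0,0],[0,0,0],[0,0,0],[0,0,0],[0,0,0]]' --xyz '[[0.2,0.8,0],[0.4,1.7,0],[0.6,2.6,0],[0.8,3.6,0],[1.05,4.5,0],[1.1,4.75,0],[1.1,4.75,0],[1.1,4.75,0]]' --gripper '[0,0,0,0,0,0,0,0]'

```text
time: 15.35
ee_pos: [0.6313, 0.1486, 0.1101]
tcp_rot: [-179.8, 0.0, 90.0]
wrist_force: [0.4, -0.5, -1.6]
opening: 0.0125
```

```bash
python3 - <<'E'
from h import *
o=bot.get_obs();print(o["ee_pos"],o["tcp_rot"],o["wrist_force"])
w=bot.camera("wrist");save(w,"wr9.png")
E
```

```text
[0.63129682 0.14860927 0.1101087 ] [-1.79843717e+02  3.56811141e-02  9.00013901e+01] [ 0.3531776  -0.5051232  -1.60139388]
```

View pics/wr9.png

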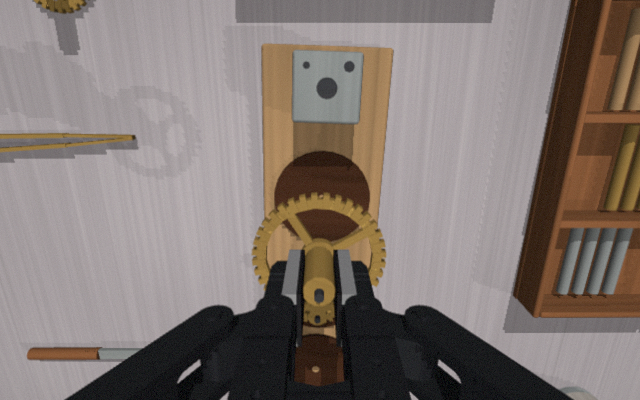

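Emit:
step_arm --dr '[[0,0,0],[0,0,0],[0,0,0],[0,0,0],[0,0,0],[0,0,0],[0,0,0],[0,0,0]]' --xyz '[[0,0,0.3],[0,0,1],[0,0,1.7],[0,0,2.05],[0,0,2.15],[0,0,2.15],[0,0,2.15],[0,0,2.15]]' --gripper '[0,0,0,0,0,0,0,0]'

```text
time: 16.2
ee_pos: [0.6324, 0.1488, 0.026]
tcp_rot: [180.0, -0.0, 90.0]
wrist_force: [0.2, 0.2, -0.7]
opening: 0.0128
```

Emit:
step_arm --dr '[[0,0,0],[0,0,0],[0,0,0],[0,0,0],[0,0,0],[0,0,0],[0,0,0],[0,0,0]]' --xyz '[[0,0,0],[0,0,0],[0,0,0],[0,0,-0.4],[0,0,-1.2],[0,0,-2],[0,0,-2.6],[0,0,-2.6]]' --gripper '[0.4,0.5,0.5,0.5,0.5,0.5,0.5,0.5]'

```text
time: 17.0
ee_pos: [0.6341, 0.1492, 0.1355]
tcp_rot: [179.6, -0.1, 90.0]
wrist_force: [0.8, -0.5, 1.1]
opening: 0.0426
```

```bash
python3 - <<'E'
from h import *
o=bot.get_obs();print(o["ee_pos"],o["tcp_rot"],o["wrist_force"])
w=bot.camera("wrist");save(w,"wr10.png")
w=bot.camera("top");save(w,"top1.png")
E
```

```text
[0.63407069 0.14921842 0.1354846 ] [ 1.79594401e+02 -9.37977555e-02  8.99971018e+01] [ 0.83877499 -0.51374064  1.05877512]
```

View pics/wr10.png

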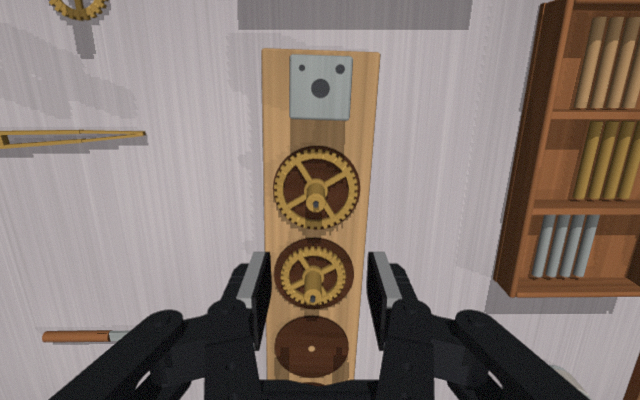

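View pics/top1.png

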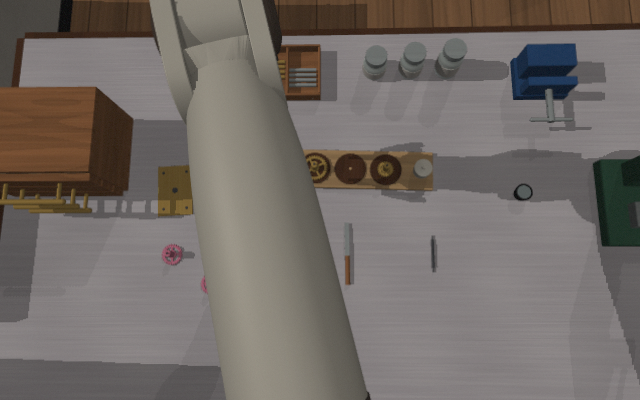

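Emit:
step_arm --dr '[[0,0,0],[0,0,0],[0,0,0],[0,0,0],[0,0,0],[0,0,0],[0,0,0],[0,0,0]]' --xyz '[[0.6,-0.7,0],[1.3,-1.5,0],[2.0,-2.3,0],[2.7,-3.1,0],[3.35,-3.85,0],[3.56,-4.1,0],[3.56,-4.1,0],[3.56,-4.1,0]]' --gripper '[0.5,0.5,0.5,0.5,0.5,0.5,0.5,0.5]'

```text
time: 17.9
ee_pos: [0.4686, 0.2909, 0.1293]
tcp_rot: [-180.0, 0.0, 90.0]
wrist_force: [-0.2, 0.7, -0.8]
opening: 0.0429
```

```bash
python3 - <<'E'
from h import *
o=bot.get_obs();print(o["ee_pos"],o["tcp_rot"],o["wrist_force"])
w=bot.camera("wrist");save(w,"wr11.png")
print(proj(w,[.4687,.2910,.036]))
E
```

```text
[0.46857311 0.29087481 0.12925715] [-1.7998251e+02  3.4492813e-02  9.0018432e+01] [-0.24921483  0.67762777 -0.8210941 ]
[317.62539243 200.25425376]
```

View pics/wr11.png

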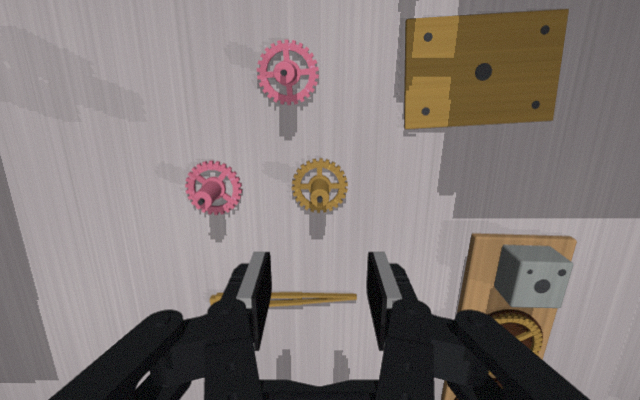

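Emit:
step_arm --dr '[[0,0,0],[0,0,0],[0,0,0],[0,0,0],[0,0,0],[0,0,0],[0,0,0],[0,0,0]]' --xyz '[[0,0,1],[0,0,2],[0,0,2.6],[0,0,2.95],[0,0,2.95],[0,0,2.95],[0,0,2.95],[0,0,2.95]]' --gripper '[0.5,0.5,0.5,0.5,0.5,0.0,0.0,0.0]'

```text
time: 18.75
ee_pos: [0.4695, 0.2917, 0.0135]
tcp_rot: [179.8, -0.1, 90.0]
wrist_force: [1.0, -1.0, 4.8]
opening: 0.0126
```

Emit:
step_arm --dr '[[0,0,0],[0,0,0],[0,0,0],[0,0,0],[0,0,0],[0,0,0],[0,0,0],[0,0,0]]' --xyz '[[0,0,0],[0,0,0],[0,0,-0.4],[0,0,-1],[0,0,-2],[0,0,-2.5],[0,0,-2.5],[0,0,-2.5]]' --gripper '[0,0,0,0,0,0,0,0]'

```text
time: 19.55
ee_pos: [0.4684, 0.2914, 0.1119]
tcp_rot: [180.0, -0.0, 90.0]
wrist_force: [-0.1, 0.4, -0.3]
opening: 0.0128
```

Emit:
step_arm --dr '[[0,0,0],[0,0,0],[0,0,0],[0,0,0],[0,0,0],[0,0,0],[0,0,0],[0,0,0]]' --xyz '[[-0.9,0.5,0],[-1.9,1.0,0],[-2.9,1.55,0],[-3.9,2.1,0],[-4.9,2.65,0],[-5.9,3.2,0],[-6.9,3.75,0],[-7.36,3.98,0]]' --gripper '[0,0,0,0,0,0,0,0]'

```text
time: 20.35
ee_pos: [0.628, -0.0064, 0.1096]
tcp_rot: [-179.9, 0.0, 89.9]
wrist_force: [0.2, 0.2, -0.8]
opening: 0.0128
```

Emit:
step_arm --dr '[[0,0,0],[0,0,0],[0,0,0],[0,0,0],[0,0,0],[0,0,0],[0,0,0],[0,0,0]]' --xyz '[[0,0,0],[0,0,0],[0,0,0],[0,0,0],[0,0,0.5],[0,0,0.5],[0,0,0.5],[0,0,0.5]]' --gripper '[0,0,0,0,0,0,0,0]'

```text
time: 21.15
ee_pos: [0.6277, -0.0028, 0.0927]
tcp_rot: [179.9, -0.0, 90.0]
wrist_force: [-0.6, 0.4, 0.4]
opening: 0.0128
```

```bash
python3 - <<'E'
from h import *
o=bot.get_obs();print(o["ee_pos"],o["tcp_rot"],o["wrist_force"])
w=bot.camera("wrist");save(w,"wr12.png")
E
```

```text
[ 0.62772851 -0.00278276  0.09265877] [ 1.79945585e+02 -2.41786451e-03  9.00306913e+01] [-0.58551005  0.4218558   0.35238073]
```

View pics/wr12.png

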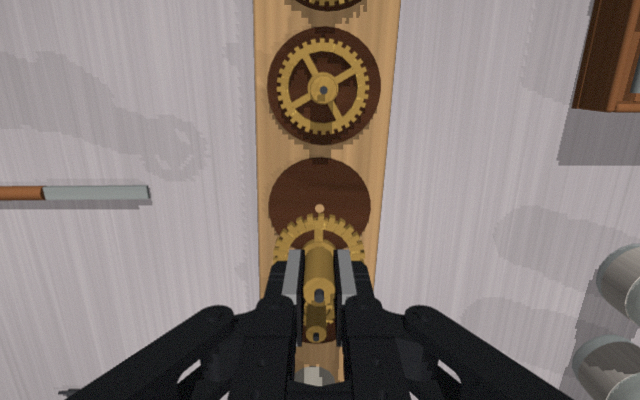

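cmd z ≈ 0.0914; go down 0.066 (1.65).

Emit:
step_arm --dr '[[0,0,0],[0,0,0],[0,0,0],[0,0,0],[0,0,0],[0,0,0],[0,0,0],[0,0,0]]' --xyz '[[0,0,0.3],[0,0,0.8],[0,0,1.3],[0,0,1.6],[0,0,1.65],[0,0,1.65],[0,0,1.65],[0,0,1.65]]' --gripper '[0,0,0,0,0,0,0,0]'

```text
time: 22.0
ee_pos: [0.6278, -0.0032, 0.0259]
tcp_rot: [180.0, 0.0, 90.0]
wrist_force: [-0.9, 0.1, -0.5]
opening: 0.0125
```

Emit:
step_arm --dr '[[0,0,0],[0,0,0],[0,0,0],[0,0,0],[0,0,0],[0,0,0],[0,0,0],[0,0,0]]' --xyz '[[0,0,0],[0,0,0],[0,0,0],[0,0,-0.4],[0,0,-1.2],[0,0,-2],[0,0,-2.6],[0,0,-2.6]]' --gripper '[0.4,0.5,0.5,0.5,0.5,0.5,0.5,0.5]'

```text
time: 22.8
ee_pos: [0.6294, -0.0032, 0.1354]
tcp_rot: [179.6, 0.0, 90.0]
wrist_force: [0.7, 0.9, 0.5]
opening: 0.0429
```

Emit:
step_arm --dr '[[0,0,0],[0,0,0],[0,0,0],[0,0,0],[0,0,0],[0,0,0],[0,0,0],[0,0,0]]' --xyz '[[0,-0.5,-0.5],[0,-1.5,-1],[0,-2.5,-1.5],[0,-3.5,-2],[0,-4.5,-2],[0,-5.5,-2],[0,-6,-2],[0,-6,-2]]' --gripper '[0.5,0.5,0.5,0.5,0.5,0.5,0.5,0.5]'

```text
time: 23.6
ee_pos: [0.3857, -0.0032, 0.2109]
tcp_rot: [179.9, 0.0, 90.0]
wrist_force: [1.2, -0.4, -1.1]
opening: 0.0424
```

```bash
python3 - <<'E'
from h import *
o=bot.get_obs();print(o["ee_pos"],o["tcp_rot"],o["wrist_force"])
t=bot.camera("top");save(t,"top2.png");s=bot.camera("side");save(s,"side2.png");w=bot.camera("wrist");save(w,"wr13.png")
a=cv2.resize(cv2.imread("pics/top2.png")[140:200,225:445],None,fx=3.6,fy=3.6,interpolation=cv2.INTER_CUBIC)
b=cv2.resize(cv2.imread("pics/side2.png")[150:290,230:320],None,fx=4,fy=2.7)
cv2.imwrite("pics/z3.png",a);cv2.imwrite("pics/z4.png",b)
E
```

```text
[ 0.38571526 -0.00315846  0.21086888] [1.79885832e+02 6.06584742e-04 8.99996913e+01] [ 1.20318113 -0.44229136 -1.06274289]
```

View pics/z3.png

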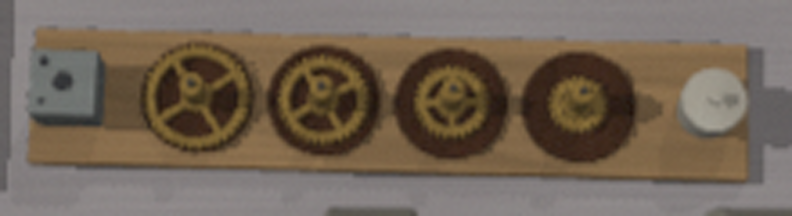

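View pics/z4.png

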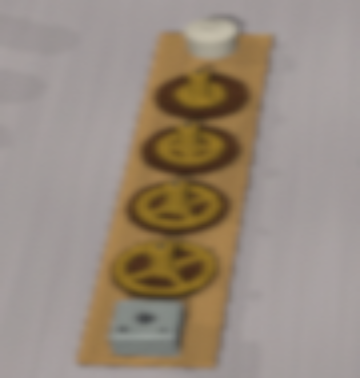

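View pics/wr13.png

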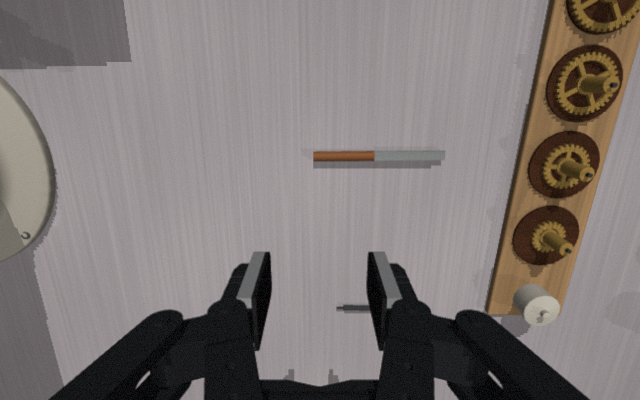

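All four wheels lie flat and centred in the right order: in the enlarged top view they sit at columns 197, 324, 451 and 577, against pad dots at 197, 324, 451 and 579. The gripper is clear of them.

```bash
python3 - <<'E'
from h import *
print(bot.job_done())
E
```

```text
the job is handed in; nothing more can be done
None
```

All four brass wheels are on the setting-out board in order of size, and I handed the job in at about 24 s. The largest is on the pad next to the anvil, then the second and third, with the smallest beside the oil pot. I gripped each by its hub and released it about 1 mm above its pad. The pink look-alikes were left alone.

- **Placing:** the last top, side and wrist pictures show every wheel flat, hub up and within about 2 mm of its pad's centre, judged by eye from an enlarged view. The gripper stood open and well clear of the board.
- **Forces:** the readings after each move never showed more than about 6 N at the wrist. The highest were 4 to 6 N upward while the fingers closed on a hub, probably the fingertips touching the wheel's disc.
- **Checks that failed or disagreed:** my one attempt to check the wheel positions with the side camera had a crop-offset mistake, so its numbers were wrong and I didn't use them. Wheel and pad positions came from the top camera alone. The wrist camera agreed with them to about 3 pixels, roughly 1 mm, before each grasp.

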